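# Put the four pens into the trays of their colours

## Task

Pick out the four pens among the small things on the desk and lay each one in the pen tray of its own colour: black marker in the black tray, yellow highlighter in the yellow, blue pen in the blue, green pen in the green. Each must lie flat on the bottom of its tray, along it, between the corner posts and centred to about a centimetre, with nothing holding it at the end. Do not push the eraser or the memory stick about.

Things in the scene. Friction and masses are not known exactly. Their poses are not given: they have to be found in the camera images.
- marker: the black marker: a straight all-black round-looking rod, 17 mm wide, 136 mm long, 17 mm high, loose, lying on the desk; its flat-bottomed underside does not roll. Origin at the centre of its underside; its length runs along its y axis, z is up.
- highlighter: the yellow highlighter: a straight rod, yellow with a black part at one end, 18 mm wide, 122 mm long, 18 mm high, loose, lying on the desk; its flat-bottomed underside does not roll. Origin at the centre of its underside; its length runs along its y axis, z is up.
- blue_pen: the blue pen: a slim blue ballpoint pen, 10 mm wide, 142 mm long, 12 mm high, loose, lying on the desk; its flat-bottomed underside does not roll. Origin at the centre of its underside; its length runs along its y axis, z is up.
- green_ballpen: the green pen: a slim green ballpoint pen with a dark clip, 10 mm wide, 142 mm long, 12 mm high, loose, lying on the desk; its flat-bottomed underside does not roll. Origin at the centre of its underside; its length runs along its y axis, z is up.
- tray_black: the black plastic pen tray with a grey felt strip, fixed to the desk: base plate 52 (x) by 150 (y) mm, 5 mm thick, and a post at each corner (9 by 18 mm, top 18 mm above the desk). A pen lies on the base along y, in the 34 mm gap between the posts at either end; the 110 mm between the end posts is open sideways for fingers. Origin: centre of its underside, on the desk; z up.
- tray_yellow: the yellow plastic pen tray with a grey felt strip, fixed to the desk: base plate 52 (x) by 150 (y) mm, 5 mm thick, and a post at each corner (9 by 18 mm, top 18 mm above the desk). A pen lies on the base along y, in the 34 mm gap between the posts at either end; the 110 mm between the end posts is open sideways for fingers. Origin: centre of its underside, on the desk; z up.
- tray_blue: the blue plastic pen tray with a grey felt strip, fixed to the desk: base plate 52 (x) by 150 (y) mm, 5 mm thick, and a post at each corner (9 by 18 mm, top 18 mm above the desk). A pen lies on the base along y, in the 34 mm gap between the posts at either end; the 110 mm between the end posts is open sideways for fingers. Origin: centre of its underside, on the desk; z up.
- tray_green: the green plastic pen tray with a grey felt strip, fixed to the desk: base plate 52 (x) by 150 (y) mm, 5 mm thick, and a post at each corner (9 by 18 mm, top 18 mm above the desk). A pen lies on the base along y, in the 34 mm gap between the posts at either end; the 110 mm between the end posts is open sideways for fingers. Origin: centre of its underside, on the desk; z up.
- eraser: small blue eraser with a white end, 20 mm (x) by 44 mm (y), 12 mm high, loose; a bystander. Origin at the centre of its underside.
- usb_stick: small black memory stick with a light metal plug, 18 mm (x) by 48 mm (y), 8 mm high, loose; a bystander. Origin at the centre of its underside.

How it is judged:
At the end, for the whole second after the job is handed in: Each pen lies flat in the tray of its own colour: its underside on the tray's base (2 to 9 mm above the desk, tilt under 0.12 rad), its centre within 13.5 mm across and 15 mm along the tray's centre, its length within 0.25 rad of the tray's, at rest and released (x of marker in the frame of tray_black between -0.0135 and 0.0135 m and y of marker in the frame of tray_black between -0.015 and 0.015 m and z of marker in the frame of tray_black between 0.002 and 0.009 m and angle between the y axis of marker and the y axis of tray_black, either way round below 0.25 rad and angle between each of marker, highlighter, blue_pen, green_ballpen's own z axis and vertical below 0.12 rad and linear speed of each of marker, highlighter, blue_pen, green_ballpen below 0.02 m/s and x of highlighter in the frame of tray_yellow between -0.0135 and 0.0135 m and y of highlighter in the frame of tray_yellow between -0.015 and 0.015 m and z of highlighter in the frame of tray_yellow between 0.002 and 0.009 m and angle between the y axis of highlighter and the y axis of tray_yellow, either way round below 0.25 rad and x of blue_pen in the frame of tray_blue between -0.0135 and 0.0135 m and y of blue_pen in the frame of tray_blue between -0.015 and 0.015 m and z of blue_pen in the frame of tray_blue between 0.002 and 0.009 m and angle between the y axis of blue_pen and the y axis of tray_blue, either way round below 0.25 rad and x of green_ballpen in the frame of tray_green between -0.0135 and 0.0135 m and y of green_ballpen in the frame of tray_green between -0.015 and 0.015 m and z of green_ballpen in the frame of tray_green between 0.002 and 0.009 m and angle between the y axis of green_ballpen and the y axis of tray_green, either way round below 0.25 rad); the robot touches nothing.
It fails at once if the eraser was pushed more than 20 mm (distance of eraser from where it was at the start of the episode above 0.02 m).
It fails at once if the memory stick was pushed more than 20 mm (distance of usb_stick from where it was at the start of the episode above 0.02 m).
It also fails if it takes over 88 s, if anything falls off the work surface, if the arm or the gripper's body presses on something with over 40 N, if the wrist force passes 120 N, or if a joint passes its speed limit or range.

## Robot

A 6-joint arm with a two-finger parallel gripper is mounted at the origin on a cart in front of the work surface, level with it; the furniture and walls round the work are solid. World frame = base frame: x ahead of the robot, y to its left, z up, the work surface at z = 0. Lengths are in m, angles in rad, forces in N, time in s.
With the tool pointing down it reaches from about 0.325 to 0.85 m from the base axis. Payload 15.5 kg.
Tool frame: the origin (TCP) lies between the finger pads; the fingertips stand 14 mm ahead of it and the grasp point (between the pads) lies 5 mm behind it (manip.nose_length is the distance from the TCP to the fingertips, in m); z points along the fingers, y is the line along which they close (so a half turn about z gives the same grasp; the last joint's range is limited). The gripper opens to 91 mm and grips with 3 to 60 N. Pads are 32 mm wide; open, the fingers measure 118 mm over their backs; the gripper's body (76 mm by 178 mm) begins 60 mm behind the grasp point.
Start: joints at [1.208, 0.494, 1.345, -0, 1.302, -0.096], TCP at [0.165, 0.603, 0.228] pointing down, gripper open.
Joint ranges: [-2.91, 2.91], [-0.82, 2.16], [0.22, 2.67], [-1.22, 4.37], [0.12, 2.79], [-3.08, 3.08]. Speed limits (rad/s): [1.89, 1.89, 2.57, 3.01, 3.01, 3.01].

## Interface

Orientations are given as a unit quaternion [x, y, z, w].
In Python, from station import manip gives the robot as it stands.
- The arm moves only by the tool send_rows, never from a script. Its argument "commands" is a list that holds one entry, the list of rows, each a list of 5 numbers: the finger opening in cm, from 0 to 9.12, then the shift along the tool's x, y, z in a scale on which 1.0 is 800 mm, then the turn about the tool's z in normalised numbers (1 is 180 degrees). A call has 1 to 10 rows; each row is the pose to reach, as a shift and turn from the pose commanded when the call began, along the tool's axes at that moment; what a row does not reach only later rows make up. A row lasts 1/8 s, in which the tool goes at most 62.5 mm and 10.7 degrees, less where a joint would pass 70% of its speed; a pose out of reach is approached as far as the arm can. A call with a gripper value outside its range is refused whole. The fingers move at their own pace and stop on an object; the grip force is fixed at half the most. Time passes only in rows, so rows that repeat a pose let the fingers close. It gives the time, the measured TCP pose, the force, the opening and the grip force at its end, in the units of the state.
- manip.get_state(): the state, without advancing time (a new reading comes with each control period).
- manip.snapshot(name): name is "scene" or "top" or "wrist"; returns a dict with "img" (384x512x3 uint8, red, green, blue), "depth" (384x512 float32, m along the optical axis (not along the pixel's ray), 0 where there is no reading), "fx", "fy", "cx", "cy" (pixels), "dist_coeffs" ([k1, k2, p1, p2, k3] as OpenCV has them; the pictures are not rectified), "R" (3x3) and "t" (3): a world point X has camera coordinates R X + t; the wrist camera has in their place "tool_from_camera" (4x4, takes a point from camera to tool coordinates, whose origin is the TCP and whose axes are the flange's). Camera axes: x right, y down, z forward; pixel columns grow to the right and rows downward; lengths in m; the calibration is good to about 2 mm. A picture is of the moment at which its call begins: read the wrist's pose just before it.
- manip.sign_off(): hands the job in; it is judged then, once.
Trained networks look in a picture, given as the dict that the camera call returned (one of the last four; its "shot" number tells which), for a name from the list of things; names that differ only in an ending like _2 or _b are one class to them, and where a whole thing is asked for, a point or a joint stands for the part that bears it (a point fixed in the world has none). Each returns a list of dicts, best first, with "p" (0 to 1); they miss things now and then, are a little off and sometimes report something else, mostly with a low value. They report only what shows in the picture. A call takes as long as a camera call.
- manip.look_for(picture, thing): "box" ([left, top, width, height] in pixels, round what is visible of it).
The state is a dict: "t": time; "q": joint angles; "joint_velocities": joint speeds; "tau": joint torques, N m; "tool_pos": TCP position; "eef_rot": TCP orientation; "ft_force": force on the tool from outside, world axes, zero at the start; "ft_torque": the same for the moment, N m; "gripper_width": finger opening in m; "finger_force": force on a finger pad.
Only numpy, scipy, OpenCV 4.12 (cv2) and the standard library are available. Lean on these libraries where they do the work, as an engineer would, in place of code of your own. Each camera call takes 0.05 s, during which the arm holds its last target. There are 200 camera calls.

## Working session

There is one attempt and no reset: what is moved stays moved. The work goes in short steps, Python scripts to look and compute and a tool call to move; the robot and the scene stay as the last step left them, time stands still between calls to the robot, and variables do not carry over. Pictures are saved under pics/ and viewed, at most 14 in all, crops included, and the job is handed in when it is done.

Besides the shell and the picture viewer there is one more tool, called after ">>>" as a command line: name --argument value ..., lists and objects as JSON in quotes. send_rows: Moves the arm, as the interface text tells. Its arguments: {"type":"object","properties":{"commands":{"type":"array"}},"required":["commands"]}

```bash
ls; mkdir -p pics; python3 - <<'E'
from station import manip
import cv2
s=manip.get_state(); print(s['t'],s['tool_pos'],s['eef_rot'],s['gripper_width'])
for n in("scene","top"):
    d=manip.snapshot(n); cv2.imwrite(f"pics/{n}0.png",d['img'][:,:,::-1])
    print(n,d['fx'],d['fy'],d['cx'],d['cy'],d['dist_coeffs'],d['R'],d['t'])
    for o in "marker highlighter blue_pen green_ballpen tray_black tray_yellow tray_blue tray_green eraser usb_stick".split():
        print(o,[( [round(float(v)) for v in r['box']],round(r['p'],2)) for r in manip.look_for(d,o)[:2]])
E
```

```text
pics
0.0 [0.16523543 0.60239331 0.22732801] [ 1.33481304e-01  9.91051144e-01 -5.93733519e-04 -1.39195852e-04] 0.09122549205802223
scene 368.69153585037515 368.69153585037515 259.92936551756804 193.8334186538864 [-0.08429835  0.          0.          0.          0.        ] [[-0.88645997 -0.46265763 -0.01168913]
 [-0.33534154  0.65951713 -0.67274305]
 [ 0.31895888 -0.59243993 -0.73978386]] [0.45733641 0.20633084 0.77756046]
marker [([226, 153, 44, 25], 0.77)]
highlighter [([149, 251, 41, 42], 0.55)]
blue_pen [([297, 164, 22, 33], 0.62)]
green_ballpen [([227, 282, 11, 55], 0.61)]
tray_black [([272, 112, 33, 30], 0.61)]
tray_yellow [([251, 213, 37, 58], 0.9)]
tray_blue [([184, 188, 54, 49], 0.89)]
tray_green [([314, 120, 37, 38], 0.91)]
eraser [([215, 248, 16, 14], 0.51)]
usb_stick []
top 430.54447170284624 430.54447170284624 258.00693346910657 189.9885493006837 [0.01071997 0.         0.         0.         0.        ] [[-0.00738034 -0.99996933  0.00262208]
 [-0.99594256  0.00711539 -0.08970949]
 [ 0.08968808 -0.00327353 -0.99596452]] [-0.01489971  0.50697031  0.99773716]
marker [([274, 139, 52, 23], 0.82)]
highlighter [([112, 143, 54, 15], 0.94), ([362, 206, 62, 21], 0.56)]
blue_pen [([286, 215, 55, 8], 0.71), ([174, 182, 16, 5], 0.46)]
green_ballpen [([112, 205, 50, 27], 0.48), ([291, 216, 45, 7], 0.22)]
tray_black [([362, 146, 63, 20], 0.92)]
tray_yellow [([184, 201, 67, 36], 0.77)]
tray_blue [([186, 127, 63, 36], 0.64)]
tray_green [([360, 205, 63, 24], 0.9)]
eraser [([175, 178, 17, 9], 0.47)]
usb_stick []
```

```bash
python3 - <<'E'
import cv2
a=cv2.imread("pics/top0.png")[110:260,90:450]; cv2.imwrite("pics/top0c.png",cv2.resize(a,(792,330),interpolation=cv2.INTER_CUBIC))
E
```

```text
(no output)
```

View pics/top0.png

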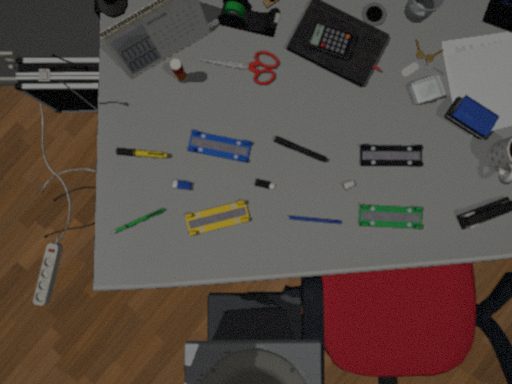

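View pics/scene0.png

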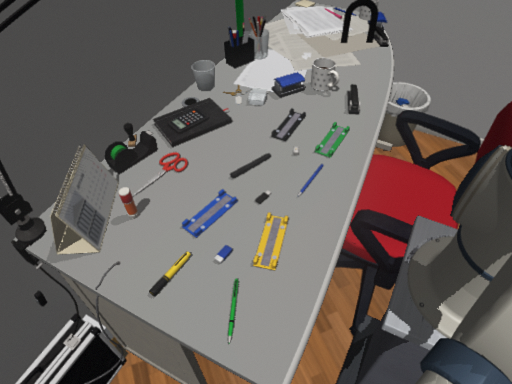

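Top picture: highlighter (143,153), green pen (140,220), marker (300,148), blue pen (315,219), trays blue (220,146), yellow (218,217), black (392,155), green (391,217), eraser (183,184), memory stick (264,183). The scene picture shows the same layout.

```bash
cat > h.py <<'E'
import numpy as np, cv2
def cloud(d, R=None, t=None):
    K=np.array([[d['fx'],0,d['cx']],[0,d['fy'],d['cy']],[0,0,1]])
    h,w=d['depth'].shape
    uv=np.stack(np.meshgrid(np.arange(w),np.arange(h)),-1).reshape(-1,1,2).astype(float)
    n=cv2.undistortPoints(uv,K,np.array(d['dist_coeffs'])).reshape(-1,2)
    z=d['depth'].reshape(-1,1)
    P=np.hstack([n*z,z])
    R=np.array(d['R']);t=np.array(d['t'])
    return ((P-t)@R).reshape(h,w,3)
def mask(img,kind):
    hsv=cv2.cvtColor(img,cv2.COLOR_RGB2HSV); H,S,V=[hsv[...,i].astype(int) for i in range(3)]
    if kind=='k': return V<70
    lo,hi={'y':(20,38),'b':(105,128),'g':(45,80)}[kind]
    return (H>=lo)&(H<=hi)&(S>110)
G={ # guess xy, colour
'marker':(.613,-.11,'k'),'highlighter':(.60,.255,'yk'),'blue_pen':(.435,-.145,'b'),'green_ballpen':(.435,.262,'g'),
'tray_black':(.59,-.33,'k'),'tray_yellow':(.445,.08,'y'),'tray_blue':(.615,.08,'b'),'tray_green':(.445,-.325,'g'),'eraser':(.52,.16,'b'),'usb_stick':(.52,-.03,'k')}
def measure(d,names=None,G=G,rad=.1,out=True):
    P=cloud(d); res={}
    for n in names or G:
        x,y,k=G[n]
        m=np.zeros(P.shape[:2],bool)
        for c in k: m|=mask(d['img'],c)
        r=.04 if n in('eraser','usb_stick') else rad
        m&=(np.hypot(P[...,0]-x,P[...,1]-y)<r)&(d['depth']>0)&(abs(P[...,2])<.06)
        nn,lab,st,_=cv2.connectedComponentsWithStats(m.astype(np.uint8),connectivity=8)
        keep=[i for i in range(1,nn) if st[i,4]>=5]
        m=np.isin(lab,keep); q=P[m]
        if len(q)<8: print(n,'none'); continue
        c,(w,h),a=cv2.minAreaRect((q[:,:2]*1000).astype(np.float32))
        b=cv2.boxPoints((c,(w,h),a)); e=max((b[1]-b[0],b[2]-b[1]),key=np.linalg.norm)
        ang=np.degrees(np.arctan2(e[1],e[0]))%180
        res[n]=(c[0]/1000,c[1]/1000,ang)
        if out: print(f"{n:14s} n{len(q):4d} c {c[0]:.1f} {c[1]:.1f} size {max(w,h):.0f}x{min(w,h):.0f} ang {ang:.1f} z med {np.median(q[:,2])*1000:.1f} p95 {np.percentile(q[:,2],95)*1000:.1f}")
    return res
E
python3 - <<'E'
from station import manip
from h import *
for n in("top","scene"):
    print(n); d=manip.snapshot(n); measure(d)
    P=cloud(d); q=(abs(P[...,0]-.53)<.02)&(abs(P[...,1]-.02)<.02); print('desk z',np.median(P[q][:,2]))
E
```

```text
top
marker         n 362 c 606.1 -123.7 size 141x15 ang 66.3 z med 15.2 p95 18.5
highlighter    n 344 c 599.9 257.6 size 129x16 ang 84.9 z med 15.2 p95 19.0
blue_pen       n 133 c 436.7 -154.2 size 120x6 ang 84.5 z med 9.1 p95 13.0
green_ballpen  n 149 c 439.0 263.4 size 123x8 ang 113.4 z med 8.4 p95 11.8
tray_black     n 808 c 590.8 -343.9 size 153x52 ang 89.5 z med 5.9 p95 18.2
tray_yellow    n 789 c 443.2 79.9 size 150x52 ang 103.7 z med 5.4 p95 17.9
tray_blue      n 681 c 616.7 74.7 size 149x51 ang 78.0 z med 5.4 p95 17.4
tray_green     n 623 c 443.2 -335.6 size 148x50 ang 86.6 z med 5.9 p95 18.7
eraser         n  96 c 522.5 160.4 size 30x17 ang 88.7 z med 11.5 p95 15.2
usb_stick      n 102 c 525.1 -28.9 size 35x17 ang 76.2 z med 8.0 p95 11.4
desk z -0.00042602014419352305
scene
marker         n 234 c 603.7 -118.4 size 142x10 ang 66.2 z med 13.3 p95 17.8
highlighter    n 407 c 598.4 264.6 size 123x16 ang 85.4 z med 15.5 p95 19.3
blue_pen       n  81 c 435.6 -150.8 size 119x7 ang 84.8 z med 8.9 p95 11.6
green_ballpen  n 217 c 439.0 267.4 size 125x10 ang 113.9 z med 9.0 p95 11.3
tray_black     n 244 c 591.9 -344.9 size 161x55 ang 88.6 z med 5.6 p95 17.3
tray_yellow    n 745 c 443.0 83.5 size 152x52 ang 103.7 z med 5.9 p95 18.1
tray_blue      n 573 c 615.7 79.0 size 148x53 ang 77.6 z med 6.2 p95 17.8
tray_green     n 287 c 441.9 -332.2 size 150x52 ang 87.3 z med 5.3 p95 17.6
eraser         n  99 c 520.9 163.3 size 29x19 ang 81.8 z med 12.7 p95 14.7
usb_stick      n  74 c 523.6 -25.6 size 39x15 ang 76.2 z med 8.7 p95 10.9
desk z 0.0007511222818273958
```

```bash
cat >> h.py <<'E'
from scipy.spatial.transform import Rotation as Ro
def go(s,x,y,z,phi=None):
    """shift (cm, tool axes) and turn (deg) to TCP x,y,z with closing line at phi deg"""
    R=Ro.from_quat(s['eef_rot']).as_matrix(); d=R.T@(np.array([x,y,z])-s['tool_pos'])*100
    cur=np.degrees(np.arctan2(R[1,1],R[0,1])); 
    t=0 if phi is None else (cur-phi+90)%180-90
    print('from',np.round(s['tool_pos'],4),'phi %.1f'%cur,'q6 %.0f'%np.degrees(s['q'][5]),'-> shift',np.round(d,2),'turn %.1f'%t)
def wrist(manip):
    s=manip.get_state(); d=manip.snapshot('wrist'); T=np.eye(4); T[:3,:3]=Ro.from_quat(s['eef_rot']).as_matrix(); T[:3,3]=s['tool_pos']
    C=np.linalg.inv(T@np.array(d['tool_from_camera'])); d['R']=C[:3,:3]; d['t']=C[:3,3]
    return s,d
E
python3 - <<'E'
from station import manip
from h import *
s,d=wrist(manip); print(d['tool_from_camera'],d['fx']); go(s,.44,.265,.2,23.6)
E
```

```text
[[ 1.50668949e-04 -9.59516379e-01 -2.81652792e-01  8.07204694e-02]
 [ 9.99999905e-01  2.59471915e-04 -3.49006366e-04  5.29826618e-05]
 [ 4.07958314e-04 -2.81652713e-01  9.59516327e-01 -1.56996460e-01]
 [ 0.00000000e+00  0.00000000e+00  0.00000000e+00  1.00000000e+00]] 283.57069147175923
from [0.1654 0.6027 0.2279] phi 74.7 q6 -5 -> shift [-35.42 -25.3    2.79] turn 51.1
```

The rows are not in the units I measure in: shifts go in shares of 800 mm and turns go in shares of 180 degrees. I convert before sending: -35.4 cm / 80 = -0.4425, -25.3 cm / 80 = -0.3163, 51 degrees / 180 = 0.2833.

>>> send_rows --commands '[[[6,-0.4425,-0.3163,0.035,0.2833],[6,-0.4425,-0.3163,0.035,0.2833],[6,-0.4425,-0.3163,0.035,0.2833],[6,-0.4425,-0.3163,0.035,0.2833],[6,-0.4425,-0.3163,0.035,0.2833],[6,-0.4425,-0.3163,0.035,0.2833],[6,-0.4425,-0.3163,0.035,0.2833],[6,-0.4425,-0.3163,0.035,0.2833],[6,-0.4425,-0.3163,0.035,0.2833],[6,-0.4425,-0.3163,0.035,0.2833]]]'

```text
t: 2.5
tool_pos: [0.4391, 0.266, 0.2]
eef_rot: [0.547, 0.837, 0.0, -0.0]
ft_force: [0.8, -0.6, 0.3]
gripper_width: 0.06
finger_force: 0.0
```

```bash
cat >> h.py <<'E'
def ext(d,x,y,rad=.1,zmin=.004):
    """extent of what stands above the desk near x,y"""
    P=cloud(d); z0=P[...,2]; near=(np.hypot(P[...,0]-x,P[...,1]-y)<rad)&(d['depth']>0)
    desk=np.median(z0[near]); m=near&(z0>desk+zmin)&(z0<.04)
    n,l,st,_=cv2.connectedComponentsWithStats(m.astype(np.uint8)); i=1+np.argmax(st[1:,4]); q=P[l==i]
    c,(w,h),a=cv2.minAreaRect((q[:,:2]*1000).astype(np.float32)); b=cv2.boxPoints((c,(w,h),a)); e=max((b[1]-b[0],b[2]-b[1]),key=np.linalg.norm)
    print('ext c %.1f %.1f size %.0fx%.0f ang %.1f top %.1f desk %.1f'%(*c,max(w,h),min(w,h),np.degrees(np.arctan2(e[1],e[0]))%180,np.percentile(q[:,2],95)*1000,desk*1000))
E
python3 - <<'E'
from station import manip
from h import *
s,d=wrist(manip); print(s['t']); cv2.imwrite('pics/w1.png',d['img'][:,:,::-1])
measure(d,['green_ballpen']); ext(d,.44,.265); go(s,.44,.265,.018,23.6)
t=manip.snapshot('top'); ext(t,.44,.265);ext(t,.437,-.153)
E
```

```text
2.5
green_ballpen  n 588 c 437.9 267.0 size 126x8 ang 113.9 z med 8.8 p95 10.9Traceback (most recent call last):
  File "<stdin>", line 4, in <module>
  File "h.py", line 52, in ext
    n,l,st,_=cv2.connectedComponentsWithStats(m.astype(np.uint8)); i=1+np.argmax(st[1:,4]); q=P[l==i]
                                                                       ~~~~~~~~~^^^^^^^^^^
    return _wrapfunc(a, 'argmax', axis=axis, out=out, **kwds)
    return bound(*args, **kwds)
ValueError: attempt to get argmax of an empty sequence
```

View pics/w1.png

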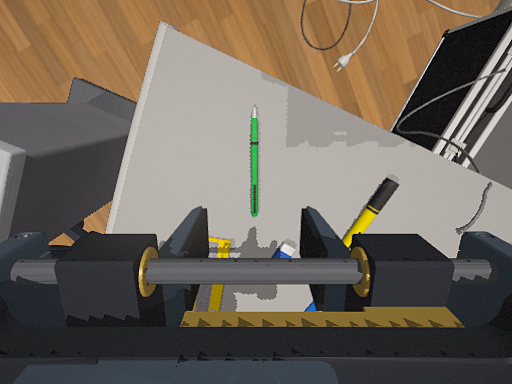

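Wrist picture: green pen runs from the silver tip (254,107) to (254,216), right under the tool; the yellow/blue trays and the eraser are outside of the fingers. The green mask misses the ~15 mm silver tip, so the true centre lies ~7.5 mm toward the tip.

To row units: 18.3 cm / 80 = 0.2288, 16 cm / 80 = 0.2.

>>> send_rows --commands '[[[6,0.0113,0,0.075,0],[6,0.0113,0,0.15,0],[6,0.0113,0,0.2,0],[6,0.0113,0,0.2288,0],[6,0.0113,0,0.2288,0],[0,0.0113,0,0.2288,0],[0,0.0113,0,0.2288,0],[0,0.0113,0,0.2288,0],[0,0.0113,0,0.2288,0]]]'

```text
t: 3.68
tool_pos: [0.4362, 0.2734, 0.017]
eef_rot: [0.547, 0.837, 0.0, 0.0]
ft_force: [0.1, 1.3, -0.2]
gripper_width: 0.0227
finger_force: 0.0
```

To row units: -16 cm / 80 = -0.2, -11 cm / 80 = -0.1375.

>>> send_rows --commands '[[[0,0,0,0,0],[0,0,0,0,0],[0,0,0,0,0],[0,0,0,-0.0625,0],[0,0,0,-0.1375,0],[0,0,0,-0.2,0]]]'

```text
t: 4.42
tool_pos: [0.4362, 0.2733, 0.1791]
eef_rot: [0.547, 0.837, 0.0, 0.0]
ft_force: [0.9, 0.5, -0.3]
gripper_width: 0.009
finger_force: 30.0
```

```bash
python3 - <<'E'
from station import manip
from h import *
s=manip.get_state(); go(s,.4425,-.333,.16,-3)
E
```

```text
from [0.4362 0.2733 0.1791] phi 23.7 q6 2 -> shift [-55.79 -23.75   1.89] turn 26.7
```

To row units: -55.8 cm / 80 = -0.6975, -23.7 cm / 80 = -0.2963, 27 degrees / 180 = 0.15.

>>> send_rows --commands '[[[0,-0.6975,-0.2963,0.0238,0.15],[0,-0.6975,-0.2963,0.0238,0.15],[0,-0.6975,-0.2963,0.0238,0.15],[0,-0.6975,-0.2963,0.0238,0.15],[0,-0.6975,-0.2963,0.0238,0.15],[0,-0.6975,-0.2963,0.0238,0.15],[0,-0.6975,-0.2963,0.0238,0.15],[0,-0.6975,-0.2963,0.0238,0.15],[0,-0.6975,-0.2963,0.0238,0.15],[0,-0.6975,-0.2963,0.0238,0.15]]]'

```text
t: 5.68
tool_pos: [0.4425, -0.3356, 0.1577]
eef_rot: [0.728, 0.686, -0.0, 0.0]
ft_force: [-0.3, 1.2, -0.2]
gripper_width: 0.0087
finger_force: 30.0
```

>>> send_rows --commands '[[[0,0,0,0,0],[0,0,0,0,0],[0,0,0,0,0]]]'

```text
t: 6.05
tool_pos: [0.443, -0.3317, 0.158]
eef_rot: [0.727, 0.687, 0.0, -0.0]
ft_force: [-1.0, 0.5, 0.3]
gripper_width: 0.0091
finger_force: 30.0
```

```bash
python3 - <<'E'
from station import manip
from h import *
s,d=wrist(manip); print(s['t']); cv2.imwrite('pics/w2.png',d['img'][:,:,::-1])
P=cloud(d); m=mask(d['img'],'g'); q=P[m&(P[...,2]>.1)]; print(len(q)); 
if len(q): print('held pen',q.min(0),q.max(0),'mean of ends',(q.min(0)+q.max(0))/2)
measure(d,['tray_green']);print(measure(manip.snapshot('top'),['tray_green'])); go(s,.4425,-.333,.022,-3)
E
```

```text
6.05
1787
held pen [ 0.4303333  -0.39156332  0.14406448] [ 0.45622258 -0.25168708  0.31498171] mean of ends [ 0.44327794 -0.3216252   0.22952309]
tray_green     n2501 c 443.1 -314.2 size 111x51 ang 86.9 z med 5.4 p95 17.8
tray_green     n 455 c 444.1 -317.2 size 110x49 ang 87.0 z med 5.9 p95 17.6
{'tray_green': (0.4440585632324219, -0.31718359375, np.float32(87.03813))}
from [ 0.443  -0.3317  0.158 ] phi -3.3 q6 -40 -> shift [-0.13 -0.03 13.6 ] turn -0.3
```

View pics/w2.png

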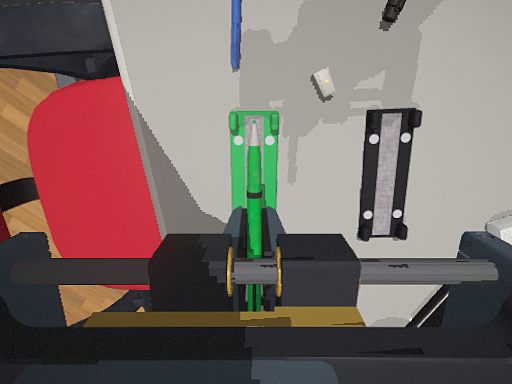

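Picture: green tray far end at (254,112), pen's silver tip at (254,122), the pen in line with the tray; measured tray centre ≈ (0.443, -0.3337).

To row units: 13.55 cm / 80 = 0.1694, 12.5 cm / 80 = 0.1563.

>>> send_rows --commands '[[[0,-0.0025,0,0.0625,0],[0,-0.0025,0,0.125,0],[0,-0.0025,0,0.1563,0],[0,-0.0025,0,0.1694,0],[0,-0.0025,0,0.1694,0],[3.5,-0.0025,0,0.1694,0],[3.5,-0.0025,0,0.1694,0],[3.5,-0.0025,0,0.1694,0],[3.5,-0.0025,0,0.1694,0]]]'

```text
t: 7.28
tool_pos: [0.443, -0.335, 0.0227]
eef_rot: [0.727, 0.686, 0.0, 0.0]
ft_force: [-0.0, -0.8, 0.0]
gripper_width: 0.035
finger_force: 0.0
```

To row units: 17.6 cm / 80 = 0.22, -17.5 cm / 80 = -0.2188, 2 degrees / 180 = 0.0111.

>>> send_rows --commands '[[[3.5,0,0,-0.0625,0],[3.5,0,0,-0.125,0],[6,0.0625,0,-0.1875,0.0111],[6,0.1375,0,-0.2188,0.0111],[6,0.22,-0.0213,-0.2188,0.0111],[6,0.22,-0.0213,-0.2188,0.0111],[6,0.22,-0.0213,-0.2188,0.0111],[6,0.22,-0.0213,-0.2188,0.0111]]]'

```text
t: 8.28
tool_pos: [0.4366, -0.1592, 0.1973]
eef_rot: [0.739, 0.673, -0.0, 0.0]
ft_force: [-0.6, 0.3, -0.5]
gripper_width: 0.0599
finger_force: 0.0
```

```bash
python3 - <<'E'
from station import manip
from h import *
s,d=wrist(manip); print(s['t']); cv2.imwrite('pics/w3.png',d['img'][:,:,::-1])
measure(d,['blue_pen']); go(s,.436,-.153,.017,-5.3)
t=manip.snapshot('top'); cv2.imwrite('pics/t3.png',cv2.resize(t['img'][190:240,260:440,::-1],(720,200)))
G['green_ballpen']=(.443,-.333,'g'); measure(t,['blue_pen'])
E
```

```text
8.275
blue_pen       n 645 c 435.9 -151.9 size 125x9 ang 84.4 z med 8.9 p95 11.7
from [ 0.4366 -0.1592  0.1973] phi -5.4 q6 -22 -> shift [ 0.62 -0.13 18.03] turn -0.1
blue_pen       n  42 c 441.0 -113.9 size 39x6 ang 82.4 z med 8.9 p95 11.7
```

View pics/w3.png

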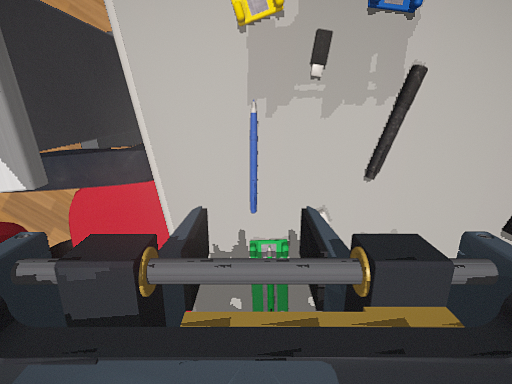

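Picture: blue pen from silver tip (254,100) to (254,212), centred between the fingers; memory stick far away at (320,55). Centre corrected toward the tip: (0.4366, -0.1444).

To row units: 18 cm / 80 = 0.225, 1.45 cm / 80 = 0.0181.

>>> send_rows --commands '[[[6,0.0181,-0.0013,0.075,0],[6,0.0181,-0.0013,0.15,0],[6,0.0181,-0.0013,0.2,0],[4,0.0181,-0.0013,0.225,0],[4,0.0181,-0.0013,0.225,0],[0,0.0181,-0.0013,0.225,0],[0,0.0181,-0.0013,0.225,0],[0,0.0181,-0.0013,0.225,0],[0,0.0181,-0.0013,0.225,0],[0,0.0181,-0.0013,0.225,0]]]'

```text
t: 9.62
tool_pos: [0.4367, -0.1438, 0.0176]
eef_rot: [0.739, 0.673, 0.0, 0.0]
ft_force: [-0.4, -0.8, 3.7]
gripper_width: 0.009
finger_force: 30.0
```

To row units: -14 cm / 80 = -0.175, -11 cm / 80 = -0.1375.

>>> send_rows --commands '[[[0,0,0,0,0],[0,0,0,-0.0625,0],[0,0,0,-0.1375,0],[0,0,0,-0.175,0],[0,0,0,-0.175,0]]]'

```text
t: 10.25
tool_pos: [0.4375, -0.144, 0.1593]
eef_rot: [0.739, 0.673, 0.001, 0.002]
ft_force: [0.0, -0.4, -0.3]
gripper_width: 0.0091
finger_force: 30.0
```

```bash
python3 - <<'E'
from station import manip
from h import *
s=manip.get_state(); go(s,.616,.077,.158,-12.2)
E
```

```text
from [ 0.4375 -0.144   0.1593] phi -5.3 q6 -20 -> shift [23.67 15.71  0.16] turn 6.9
```

To row units: 23.7 cm / 80 = 0.2963, 15.7 cm / 80 = 0.1963, 7 degrees / 180 = 0.0389.

>>> send_rows --commands '[[[0,0.2963,0.1963,0,0.0389],[0,0.2963,0.1963,0,0.0389],[0,0.2963,0.1963,0,0.0389],[0,0.2963,0.1963,0,0.0389],[0,0.2963,0.1963,0,0.0389],[0,0.2963,0.1963,0,0.0389],[0,0.2963,0.1963,0,0.0389],[0,0.2963,0.1963,0,0.0389]]]'

```text
t: 11.25
tool_pos: [0.6142, 0.0768, 0.157]
eef_rot: [0.779, 0.627, -0.0, -0.0]
ft_force: [0.8, -0.4, -0.2]
gripper_width: 0.0088
finger_force: 30.0
```

```bash
python3 - <<'E'
from station import manip
from h import *
s,d=wrist(manip); print(s['t']); cv2.imwrite('pics/w4.png',d['img'][:,:,::-1])
P=cloud(d); P0=P[...,2]; d2=dict(d); d2['depth']=np.where(P0>.05,0,d['depth']); measure(d2,['tray_blue'])
measure(manip.snapshot('top'),['highlighter','eraser','usb_stick','tray_yellow'])
measure(d2,['tray_yellow','eraser'])
go(s,.616,.077,.0225,-12.2)
E
```

```text
11.25
tray_blue      n2674 c 619.1 92.3 size 119x52 ang 78.0 z med 5.4 p95 17.9
highlighter    n 150 c 596.9 233.3 size 75x14 ang 84.1 z med 15.1 p95 19.4
eraser none
usb_stick      n 189 c 536.5 -36.1 size 53x43 ang 90.9 z med 4.2 p95 11.6
tray_yellow    n  48 c 455.9 8.1 size 43x8 ang 3.7 z med 6.1 p95 19.1
tray_yellow    n3417 c 438.1 80.4 size 154x65 ang 104.6 z med 5.6 p95 17.9
eraser         n 594 c 521.9 162.6 size 32x19 ang 83.6 z med 12.8 p95 14.1
from [0.6142 0.0768 0.157 ] phi -12.4 q6 14 -> shift [ 0.06  0.19 13.45] turn -0.2
```

View pics/w4.png

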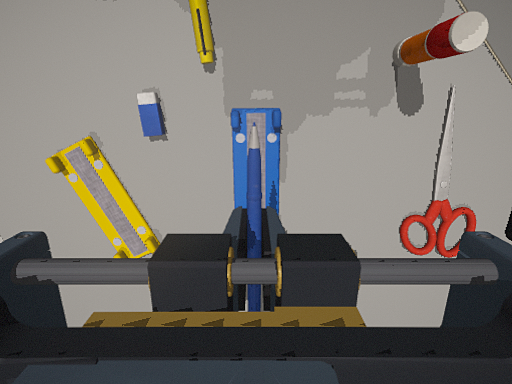

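Picture: blue tray's far end at (256,110), pen tip at (254,125), aligned; computed tray centre (0.616, 0.077). Lowering.

To row units: 13.4 cm / 80 = 0.1675, 12.5 cm / 80 = 0.1563.

>>> send_rows --commands '[[[0,0,0.0013,0.0625,0],[0,0,0.0013,0.125,0],[0,0,0.0013,0.1563,0],[0,0,0.0013,0.1675,0],[0,0,0.0013,0.1675,0],[3.5,0,0.0013,0.1675,0],[3.5,0,0.0013,0.1675,0],[3.5,0,0.0013,0.1675,0],[3.5,0,0.0013,0.1675,0]]]'

```text
t: 12.48
tool_pos: [0.616, 0.0775, 0.0236]
eef_rot: [0.779, 0.627, 0.0, 0.0]
ft_force: [0.9, -0.0, -0.8]
gripper_width: 0.0347
finger_force: 0.0
```

To row units: -17.7 cm / 80 = -0.2213, -15 cm / 80 = -0.1875, -7.5 degrees / 180 = -0.0417.

>>> send_rows --commands '[[[3.5,0,0,-0.0625,0],[3.5,0,0,-0.125,0],[6,0.0625,-0.025,-0.1875,-0.0417],[6,0.1375,-0.05,-0.2213,-0.0417],[6,0.2213,-0.0713,-0.2213,-0.0417],[6,0.2213,-0.0713,-0.2213,-0.0417],[6,0.2213,-0.0713,-0.2213,-0.0417],[6,0.2213,-0.0713,-0.2213,-0.0417]]]'

```text
t: 13.48
tool_pos: [0.598, 0.2613, 0.2]
eef_rot: [0.737, 0.676, -0.001, -0.0]
ft_force: [0.2, -0.1, -0.2]
gripper_width: 0.0601
finger_force: 0.0
```

```bash
python3 - <<'E'
from station import manip
from h import *
s,d=wrist(manip); print(s['t']); cv2.imwrite('pics/w5.png',d['img'][:,:,::-1])
measure(d,['highlighter','eraser']); go(s,.599,.262,.021,-4.9)
E
```

```text
13.475
highlighter    n 917 c 599.7 260.8 size 128x17 ang 84.8 z med 15.9 p95 18.1
eraser         n  82 c 528.8 161.3 size 32x5 ang 83.3 z med 12.4 p95 13.9
from [0.598  0.2613 0.2   ] phi -4.9 q6 23 -> shift [ 0.09  0.1  17.9 ] turn 0.0
```

View pics/w5.png

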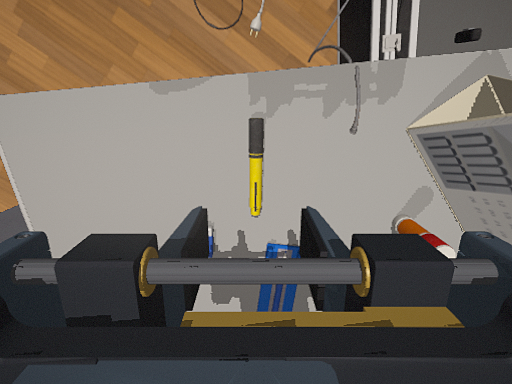

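Picture: highlighter from (256,118) black end to (256,217), under the tool, clear surroundings; centre (0.5997, 0.2608).

To row units: 18 cm / 80 = 0.225, 0.15 cm / 80 = 0.0019.

>>> send_rows --commands '[[[6,0,0.0019,0.075,0],[6,0,0.0019,0.15,0],[6,0,0.0019,0.2,0],[5,0,0.0019,0.225,0],[5,0,0.0019,0.225,0],[0,0,0.0019,0.225,0],[0,0,0.0019,0.225,0],[0,0,0.0019,0.225,0],[0,0,0.0019,0.225,0],[0,0,0.0019,0.225,0]]]'

```text
t: 14.78
tool_pos: [0.5999, 0.2626, 0.0211]
eef_rot: [0.736, 0.677, 0.0, 0.0]
ft_force: [-0.4, -0.1, 7.3]
gripper_width: 0.0168
finger_force: 30.0
```

To row units: -14 cm / 80 = -0.175, -11 cm / 80 = -0.1375.

>>> send_rows --commands '[[[0,0,0,0,0],[0,0,0,-0.0625,0],[0,0,0,-0.1375,0],[0,0,0,-0.175,0],[0,0,0,-0.175,0]]]'

```text
t: 15.4
tool_pos: [0.6009, 0.2629, 0.1633]
eef_rot: [0.736, 0.677, 0.002, 0.001]
ft_force: [-0.5, 0.3, -0.3]
gripper_width: 0.0169
finger_force: 30.0
```

```bash
python3 - <<'E'
from station import manip
from h import *
s=manip.get_state(); go(s,.4435,.082,.16,13.7)
E
```

```text
from [0.6009 0.2629 0.1633] phi -4.8 q6 23 -> shift [-19.36 -14.16   0.23] turn -18.5
```

To row units: -19.4 cm / 80 = -0.2425, -14.2 cm / 80 = -0.1775, -18.5 degrees / 180 = -0.1028.

>>> send_rows --commands '[[[0,-0.2425,-0.1775,0,-0.1028],[0,-0.2425,-0.1775,0,-0.1028],[0,-0.2425,-0.1775,0,-0.1028],[0,-0.2425,-0.1775,0,-0.1028],[0,-0.2425,-0.1775,0,-0.1028],[0,-0.2425,-0.1775,0,-0.1028],[0,-0.2425,-0.1775,0,-0.1028]]]'

```text
t: 16.27
tool_pos: [0.4424, 0.0817, 0.1602]
eef_rot: [0.618, 0.786, 0.0, 0.0]
ft_force: [-0.3, 0.4, -0.3]
gripper_width: 0.017
finger_force: 30.0
```

```bash
python3 - <<'E'
from station import manip
from h import *
s,d=wrist(manip); print(s['t']); cv2.imwrite('pics/w6.png',d['img'][:,:,::-1])
P=cloud(d); P0=P[...,2]; d2=dict(d); d2['depth']=np.where(P0>.05,0,d['depth']); measure(d2,['tray_yellow','eraser'])
go(s,.4432,.0825,.0265,13.7)
E
```

```text
16.275
tray_yellow    n1928 c 442.2 83.0 size 148x52 ang 103.4 z med 5.4 p95 18.1
eraser         n 631 c 520.9 162.8 size 32x20 ang 82.0 z med 12.6 p95 13.9
from [0.4424 0.0817 0.1602] phi 13.7 q6 -11 -> shift [ 0.06  0.1  13.37] turn -0.0
```

View pics/w6.png

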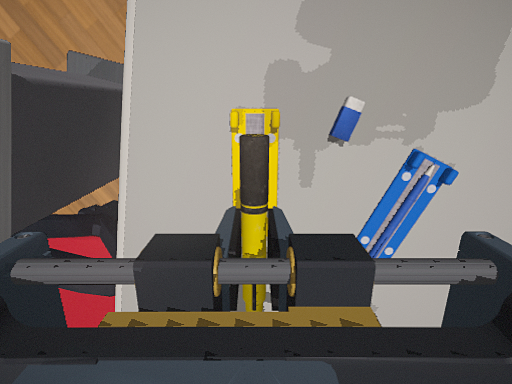

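Picture: yellow tray far end at (255,110), highlighter's black end at (255,135), aligned; blue pen lies in the blue tray (410,210).

To row units: 13.35 cm / 80 = 0.1669, 12.5 cm / 80 = 0.1563.

>>> send_rows --commands '[[[0,0.0013,0,0.0625,0],[0,0.0013,0,0.125,0],[0,0.0013,0,0.1563,0],[0,0.0013,0,0.1669,0],[0,0.0013,0,0.1669,0],[4,0.0013,0,0.1669,0],[4,0.0013,0,0.1669,0],[4,0.0013,0,0.1669,0],[4,0.0013,0,0.1669,0]]]'

```text
t: 17.45
tool_pos: [0.4416, 0.0821, 0.0271]
eef_rot: [0.618, 0.786, 0.0, 0.0]
ft_force: [-0.4, 0.6, 0.1]
gripper_width: 0.0398
finger_force: 0.0
```

To row units: -23.5 cm / 80 = -0.2938, -17.3 cm / 80 = -0.2163, 37.4 degrees / 180 = 0.2078.

>>> send_rows --commands '[[[4,0,0,-0.0625,0],[4,0,0,-0.125,0],[6,-0.0625,0.025,-0.1875,0.0556],[6,-0.1375,0.0625,-0.2163,0.1111],[6,-0.2125,0.1,-0.2163,0.1667],[6,-0.2938,0.1363,-0.2163,0.2078],[6,-0.2938,0.1363,-0.2163,0.2078],[6,-0.2938,0.1363,-0.2163,0.2078],[6,-0.2938,0.1363,-0.2163,0.2078]]]'

```text
t: 18.58
tool_pos: [0.6021, -0.1199, 0.1996]
eef_rot: [0.837, 0.547, -0.0, -0.0]
ft_force: [-0.7, 0.3, -0.7]
gripper_width: 0.0599
finger_force: 0.0
```

```bash
python3 - <<'E'
from station import manip
from h import *
s,d=wrist(manip); print(s['t']); cv2.imwrite('pics/w7.png',d['img'][:,:,::-1])
P=cloud(d); d2=dict(d); d2['depth']=np.where(P[...,2]<.006,0,d['depth']); measure(d2,['marker']); measure(d,['marker']); go(s,.605,-.121,.020,-23.7)
E
```

```text
18.575
marker         n 958 c 606.3 -119.7 size 135x16 ang 66.9 z med 15.2 p95 17.5
marker         n 972 c 605.7 -121.7 size 139x17 ang 66.0 z med 15.2 p95 17.5
from [ 0.6021 -0.1199  0.1996] phi -23.7 q6 7 -> shift [ 0.02  0.33 17.96] turn -0.0
```

View pics/w7.png

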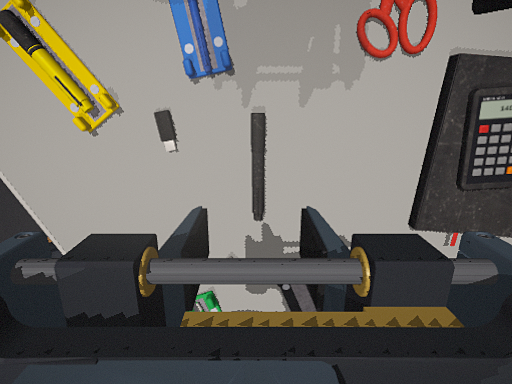

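Picture: marker from (259,113) to (259,220), slightly right of the finger middle; highlighter lies in the yellow tray at (55,60), blue in its tray; memory stick well clear at (166,130).

To row units: 18 cm / 80 = 0.225, 0.35 cm / 80 = 0.0044.

>>> send_rows --commands '[[[6,0.0013,0.0044,0.075,0],[6,0.0013,0.0044,0.15,0],[6,0.0013,0.0044,0.2,0],[5,0.0013,0.0044,0.225,0],[5,0.0013,0.0044,0.225,0],[0,0.0013,0.0044,0.225,0],[0,0.0013,0.0044,0.225,0],[0,0.0013,0.0044,0.225,0],[0,0.0013,0.0044,0.225,0],[0,0.0013,0.0044,0.225,0]]]'

```text
t: 19.88
tool_pos: [0.6067, -0.1211, 0.0205]
eef_rot: [0.837, 0.546, 0.0, 0.0]
ft_force: [-1.6, 0.3, 6.9]
gripper_width: 0.0163
finger_force: 30.0
```

To row units: -14 cm / 80 = -0.175, -11 cm / 80 = -0.1375.

>>> send_rows --commands '[[[0,0,0,0,0],[0,0,0,-0.0625,0],[0,0,0,-0.1375,0],[0,0,0,-0.175,0],[0,0,0,-0.175,0]]]'

```text
t: 20.5
tool_pos: [0.6077, -0.1214, 0.1626]
eef_rot: [0.837, 0.547, 0.002, 0.002]
ft_force: [1.0, 0.4, -0.3]
gripper_width: 0.0159
finger_force: 30.0
```

```bash
python3 - <<'E'
from station import manip
from h import *
s=manip.get_state(); go(s,.5915,-.342,.16,-0.8)
E
```

```text
from [ 0.6077 -0.1214  0.1626] phi -23.7 q6 7 -> shift [-20.84   7.39   0.28] turn -22.9
```

To row units: -20.8 cm / 80 = -0.26, 7.4 cm / 80 = 0.0925, -22.9 degrees / 180 = -0.1272.

>>> send_rows --commands '[[[0,-0.26,0.0925,0,-0.1272],[0,-0.26,0.0925,0,-0.1272],[0,-0.26,0.0925,0,-0.1272],[0,-0.26,0.0925,0,-0.1272],[0,-0.26,0.0925,0,-0.1272],[0,-0.26,0.0925,0,-0.1272],[0,-0.26,0.0925,0,-0.1272]]]'

```text
t: 21.38
tool_pos: [0.5905, -0.3399, 0.1596]
eef_rot: [0.712, 0.702, -0.0, -0.0]
ft_force: [-0.2, -0.1, -0.0]
gripper_width: 0.0158
finger_force: 30.0
```

```bash
python3 - <<'E'
from station import manip
from h import *
s,d=wrist(manip); print(s['t']); cv2.imwrite('pics/w8.png',d['img'][:,:,::-1])
P=cloud(d); d2=dict(d); d2['depth']=np.where(P[...,2]>.05,0,d['depth']); measure(d2,['tray_black'])
d2['depth']=np.where((P[...,2]>.05)|(P[...,2]<.003),0,d['depth']); measure(d2,['tray_black'])
go(s,.5915,-.342,.0265,-0.8)
E
```

```text
21.375
tray_black     n1742 c 590.2 -333.0 size 136x50 ang 88.9 z med 5.4 p95 17.9
tray_black     n1737 c 590.2 -333.0 size 136x50 ang 88.9 z med 5.4 p95 17.9
from [ 0.5905 -0.3399  0.1596] phi -0.8 q6 -34 -> shift [-0.22  0.11 13.31] turn 0.0
```

View pics/w8.png

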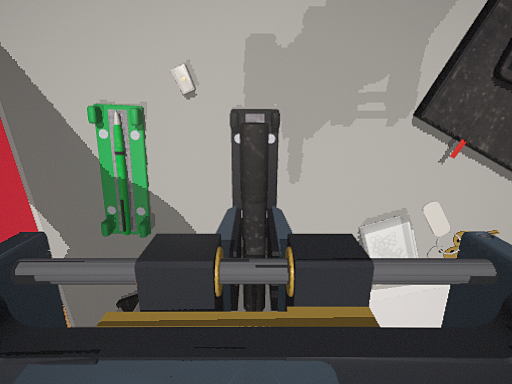

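Picture: black tray far end at (255,112), marker end at (255,122), aligned; the green pen lies in the green tray (120,170). Tray centre ≈ (0.590, -0.340).

To row units: 13.35 cm / 80 = 0.1669, 12.5 cm / 80 = 0.1563.

>>> send_rows --commands '[[[0,0,0,0.0625,0],[0,0,0,0.125,0],[0,0,0,0.1563,0],[0,0,0,0.1669,0],[0,0,0,0.1669,0],[4,0,0,0.1669,0],[4,0,0,0.1669,0],[4,0,0,0.1669,0],[4,0,0,0.1669,0]]]'

```text
t: 22.55
tool_pos: [0.5905, -0.3413, 0.0266]
eef_rot: [0.712, 0.702, 0.0, 0.0]
ft_force: [0.5, -0.9, 0.2]
gripper_width: 0.0402
finger_force: 0.0
```

To row units: -22 cm / 80 = -0.275, -18 cm / 80 = -0.225.

>>> send_rows --commands '[[[4,0,0,-0.0625,0],[4,0,0,-0.125,0],[4,0,0,-0.2,0],[4,-0.075,0,-0.275,0],[4,-0.15,0,-0.275,0],[4,-0.225,0,-0.275,0],[4,-0.225,0,-0.275,0]]]'

```text
t: 23.42
tool_pos: [0.5865, -0.525, 0.2458]
eef_rot: [0.713, 0.701, -0.0, 0.0]
ft_force: [0.1, 0.6, -0.3]
gripper_width: 0.0399
finger_force: 0.0
```

```bash
python3 - <<'E'
from station import manip
from h import *
s=manip.get_state(); print(s['t'],s['tool_pos'])
t=manip.snapshot('top'); cv2.imwrite('pics/t9.png',cv2.resize(t['img'][110:250,90:450,::-1],(800,311),interpolation=cv2.INTER_CUBIC)); measure(t,['eraser','usb_stick','tray_yellow','tray_blue'])
s,d=wrist(manip); cv2.imwrite('pics/w9.png',d['img'][:,:,::-1])
P=cloud(d)
for n,x,y in(('green',.443,-.334),('black',.590,-.340)):
    m=(abs(P[...,0]-x)<.016)&(abs(P[...,1]-y)<.09)&(P[...,2]>.009)&(P[...,2]<.04); q=P[m]; 
    if len(q):
        c=cv2.minAreaRect((q[:,:2]*1000).astype(np.float32)); print(n,c,np.percentile(q[:,2],[50,97]))
E
```

```text
23.425 [ 0.58650974 -0.52500465  0.24581896]
eraser         n  95 c 522.3 159.2 size 28x17 ang 89.2 z med 12.3 p95 15.2
usb_stick      n 121 c 524.6 -28.6 size 38x19 ang 77.3 z med 8.1 p95 11.6
tray_yellow    n1097 c 443.2 79.7 size 151x52 ang 103.7 z med 6.2 p95 21.8
tray_blue      n 842 c 616.9 74.8 size 149x51 ang 78.1 z med 6.0 p95 17.9
green ((447.21832275390625, -365.2621765136719), (84.74807739257812, 24.015085220336914), 89.38157653808594) [0.01396653 0.01786058]
black ((592.8209838867188, -369.27874755859375), (23.900026321411133, 85.97618103027344), 1.8909803628921509) [0.01988846 0.0227251 ]
```

View pics/t9.png

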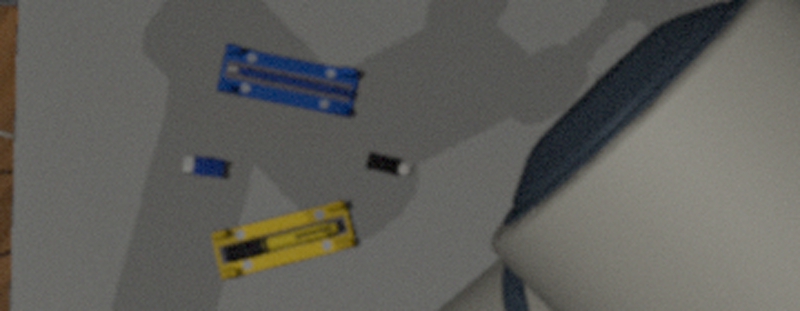

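View pics/w9.png

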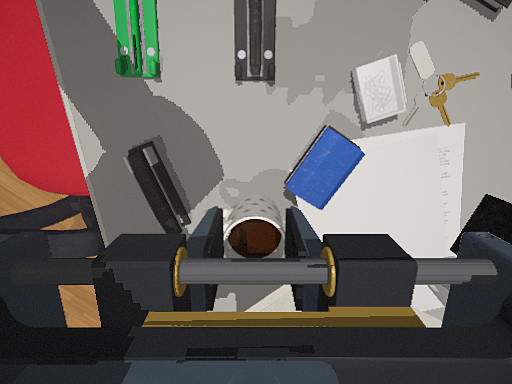

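Blue pen and highlighter sit centred in their trays, eraser and stick are unmoved. The right-hand trays are cut off at the top edge of the wrist picture, so I take one more look.

To row units: 15 cm / 80 = 0.1875, 12 cm / 80 = 0.15.

>>> send_rows --commands '[[[4,0.075,-0.0375,-0.05,0],[4,0.15,-0.0875,-0.1,0],[4,0.1875,-0.0875,-0.1,0],[4,0.1875,-0.0875,-0.1,0],[4,0.1875,-0.0875,-0.1,0]]]'

```text
t: 24.15
tool_pos: [0.5202, -0.3691, 0.3266]
eef_rot: [0.712, 0.702, 0.0, 0.0]
ft_force: [-0.2, 0.7, -0.2]
gripper_width: 0.0401
finger_force: 0.0
```

```bash
python3 - <<'E'
from station import manip
from h import *
s,d=wrist(manip); print(s['t'],s['tool_pos']); cv2.imwrite('pics/w10.png',d['img'][:,:,::-1])
P=cloud(d)
for n,x,y in(('green',.443,-.334),('black',.590,-.340)):
    for lo,hi in((.0,.007),(.009,.05)):
        m=(abs(P[...,0]-x)<(.013 if lo else .03))&(abs(P[...,1]-y)<.074)&(P[...,2]>lo)&(P[...,2]<hi)&(d['img'].max(2)<(60 if n=='black' else 255)); q=P[m]
        if len(q): print(n,lo,np.round(q.min(0)*1000),np.round(q.max(0)*1000),np.median(q[:,2]))
E
```

```text
24.15 [ 0.52024671 -0.36908535  0.32661642]
green 0.0 [ 413. -408.    0.] [ 473. -260.    7.] 0.005317204274754548
green 0.009 [ 434. -405.   10.] [ 455. -264.   18.] 0.013766914323112393
black 0.0 [ 564. -413.    3.] [ 615. -266.    7.] 0.005316163637044086
black 0.009 [ 581. -408.   15.] [ 598. -272.   24.] 0.01869551729335022
```

View pics/w10.png

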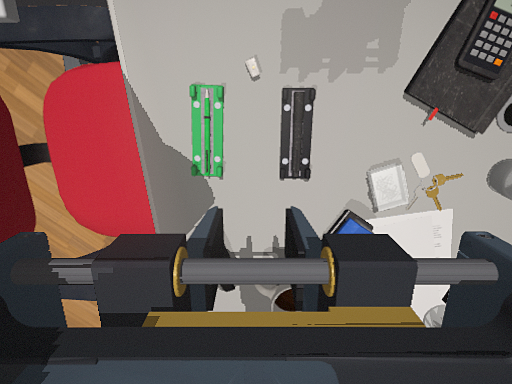

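The green pen (207,130) and the marker (297,133) lie centred along their trays: marker centre (0.5895, -0.340), green pen y centre -0.3345. Everything is in place, so I hand it in.

```bash
python3 -c "
from station import manip
print(manip.sign_off())"
```

```text
the job is handed in; nothing more can be done
None
```

The job is handed in (no verdict came back): in the last pictures all four pens lay released and centred in the trays of their own colour, with the eraser and memory stick unmoved, at about 24 s on the robot's clock.

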